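Unlock and open the refill hatch of a snack dispenser

TASK

The pale grey snack dispenser has to be opened for refilling: slide the small steel lock catch fully up the sloping panel so that it lets go of the hatch, then slide the hatch fully open to the left (as seen from the robot's side), and let go. Do not press the dispenser's round button, and leave the jar, the bowl and the folded stand where they are.

Things in the scene. Friction and masses are not known exactly. Their poses are not given: they have to be found in the camera images.
- dispenser: Pale grey box (mm), 210 up the slope x 220 wide x 60 thick, fixed, leaning on a wire stand: its big face (panel) slopes up away from the robot at 35 deg to the table. Origin on the table; x uphill, y left, z up. Middle of the panel's lower edge at (-134, 0, 61), of its upper edge (38, 0, 181). Lock and closed hatch sit 30 right of its middle, the lock above the hatch.
- lock_grip (a point): Point on the lock's steel post, 14 x 14 mm, square to the panel, from 5 to 40 above it; the point is 30 above the panel. Axes: x up the slope, y left, z out of the panel. The post's plate is 34 x 30 x 5 thick; a tongue 10 wide runs down from it into the hatch's notch. Low guides 5 high run 18 to each side; nothing higher is beside the post.
- lock (a joint): Lock slide, m: 0 = fully down, tongue 14 mm deep in the notch; it grows up the slope to the stop at 0.022. The hatch is free above about 0.015. Starts at 0 to 0.003. Stays where it is left; friction about 1.5 N.
- hatch_grip (a point): Point on the hatch's grip bar, which is 30 mm along the slope, 16 across, from 4 to 40 above the panel; the point is in its middle, 30 above the panel. Axes as for lock_grip. The mid-grey hatch plate is 76 (slope) x 90 x 4 thick. Two ears 12 high, 38 up the slope from the bar's middle, form the 14 wide notch for the lock's tongue. Closed, the lock post is 86 up the slope.
- hatch (a joint): Hatch slide, m: 0 = closed; it grows to the left (+y of the dispenser) to the stop at 0.060, fully open. While locked it gives only about 2 mm. Starts at 0 to 0.0015. Stays where it is left; friction about 1.5 N.
- button (a joint): Round push button, 24 mm across on a 40 mm housing, top 21 mm above the panel, near the panel's lower left corner (23 mm up from the lower edge, 75 mm left of the middle); 0 = out, 0.005 m = fully pressed, about 5 N. To be left alone.
- riser: White acrylic shelf, fixed: board 200 deep (x), 400 wide (y), 10 mm thick, underside 285 above the table, on an upright side panel 10 thick at each end, open front and back. Origin on the table under the board's middle. Its front edge is above and just behind the lock post, so a gripper pointing straight down there hits it. Saucers and a carton lie on it, 35 high.
- jar: Tall glass jar with wooden lid, 90 mm across, 200 mm high, loose, origin under its centre. Bystander beside the dispenser.
- bowl: Coral plastic cereal bowl, 136 mm across, 60 mm high, loose, origin under its centre. Bystander on the other side.
- folded_stand: Folded flat steel wire stand, 170 x 80 mm, 10 mm high, lying on the table, loose, origin under its centre, x along its length. Bystander.

How it is judged (in metres and radians):
On the way, in this order (a step that is already met when the one before it is completed fails the run):
1. the lock catch is slid fully up (at least 18 of its 22 mm) with the hatch still closed (value of joint lock above 0.018 m and value of joint hatch below 0.006 m), for 0.2 s.
2. the hatch is slid fully open to the left (at least 54 of its 60 mm) (value of joint hatch above 0.054 m), for 0.2 s.
At the end, for the whole second after the job is handed in: The lock is up (at least 18 of its 22 mm), the hatch is open to the left (at least 54 of its 60 mm), the button is out, and the jar, the bowl and the folded stand rest upright or flat within 25 mm of where they were (value of joint lock above 0.018 m and value of joint hatch above 0.054 m and value of joint button below 0.002 m and linear speed of each of jar, bowl, folded_stand below 0.02 m/s and distance of each of jar, bowl, folded_stand from where it was at the start of the episode below 0.025 m and angle between each of jar, bowl's own z axis and vertical below 0.2 rad); the robot touches nothing.
It fails at once if the dispenser's button was pressed (more than 3 of its 5 mm) (value of joint button above 0.003 m).
It fails at once if the jar was shifted by more than 25 mm (distance of jar from where it was at the start of the episode above 0.025 m).
It fails at once if the bowl was shifted by more than 25 mm (distance of bowl from where it was at the start of the episode above 0.025 m).
It fails at once if the folded stand was shifted by more than 25 mm (distance of folded_stand from where it was at the start of the episode above 0.025 m).
It also fails if it takes over 45 s, if anything falls off the work surface, if the arm or the gripper's body presses on something with over 40 N, if the wrist force passes 120 N, or if a joint passes its speed limit or range.

ROBOT

A 6-joint arm with a two-finger parallel gripper is mounted at the origin on the work surface. World frame = base frame: x ahead of the robot, y to its left, z up, the work surface at z = 0. Lengths are in m, angles in degrees, forces in N, time in s.
With the tool pointing down it reaches from about 0.3 to 0.75 m from the base axis. Payload 8.5 kg.
Tool frame: the origin (TCP) lies midway between the tips of the shut fingers; the grasp point (between the pads) lies 19 mm behind it (env.grip_depth is the distance from the TCP to the grasp point, in m); x points along the fingers, y is the direction in which the jaws open and shut, and the axes are right-handed (so a half turn about x gives the same grasp; the last joint's range is limited). The gripper opens to 85 mm and grips with 20 to 120 N. Pads are 22 mm wide; open, the fingers measure 114 mm over their backs; the gripper's body (76 mm by 85 mm) begins 54 mm behind the grasp point. The pads swing forward as they close: fully open they stand 13 mm farther back than shut.
Start: joints at [61.862, 21.807, 74.336, -0, 83.858, -12.336], TCP at [0.15, 0.529, 0.231] pointing down, gripper open.
Joint ranges: [-178.18, 178.18], [-50.72, 133.34], [12.68, 142.11], [-81.47, 261.47], [9.98, 163.14], [-165.26, 165.26]. Speed limits (degrees/s): [136.94, 136.94, 180, 180, 180, 180].

INTERFACE

Orientations are given as a 3x3 rotation matrix whose columns are the frame's x, y, z axes.
In Python, from rig import env gives the robot as it stands.
- The arm moves only by the tool play_rows, never from a script. Its arguments are lists of equal length, an entry for each row: "travel": the shift along the world's x, y, z in cm, a list of three; "rotation": the turn, a rotation vector about the world's x, y, z in rad, a list of three; "claw": the finger opening in cm, from 0 to 8.54. A call has 1 to 12 rows; each row shifts and turns the pose as measured when the row begins; what a row does not reach is not made up. A row lasts 1/12 s, in which the tool goes at most 41.7 mm and 7.16 degrees, less where a joint would pass 70% of its speed; a pose out of reach is approached as far as the arm can. A call is refused whole if a number of a shift passes 4.17 or a number of a turn 0.125, either way. A call with a gripper value outside its range is refused whole. The fingers move at their own pace and stop on an object; "squeeze" is the grip in N (left out, the last holds). Time passes only in rows, so rows that do not move let the fingers close. It gives the time, the measured TCP pose, the force and the opening at its end, in the units of the state.
- env.observe(): the state, without advancing time (a new reading comes with each control period).
- env.get_image(name): name is "side" or "top"; returns the picture (480x640x3 uint8, red, green, blue); there is no depth.
- env.camera_info(name): a dict with "vertical_fov" (degrees; the focal length in pixels is half the picture's height over the tangent of half this angle, whatever the lens; pixels are square), "cx", "cy" (the principal point, pixels), "eye" and "rotation" of the camera in the world. Camera axes: x right, y down, z forward; pixel columns grow to the right and rows downward; lengths in m; the calibration is good to about 2 mm. A picture is of the moment at which its call begins. camera_info takes no time and is no camera call.
- env.close_job(): hands the job in, once; it reports no verdict.
The state is a dict: "time_s": time; "q": joint angles; "qvel": joint speeds; "joint_efforts": joint torques, N m; "position": TCP position; "tool_rot": TCP orientation; "ft_force": force on the tool from outside, world axes, zero at the start; "wrist_torque": the same for the moment, N m; "grip_width": finger opening in m.
Only numpy, scipy, OpenCV 4.12 (cv2) and the standard library are available. Lean on these libraries where they do the work, as an engineer would, in place of code of your own. Each camera call takes 0.05 s, during which the arm holds its last target.

## Working session

There is one attempt and no reset: what is moved stays moved. The work goes in short steps, Python scripts to look and compute and a tool call to move; the robot and the scene stay as the last step left them, time stands still between calls to the robot, and variables do not carry over. Pictures are saved under pics/ and viewed, and the job is handed in when it is done.

Besides the shell and the picture viewer there is one more tool, called as name(argument=value, ...) on one line, values as JSON. play_rows: Moves the arm, as the interface text tells. Its arguments: {"type":"object","properties":{"travel":{"type":"array","items":{"type":"array","items":{"type":"number"}}},"rotation":{"type":"array","items":{"type":"array","items":{"type":"number"}}},"claw":{"type":"array","items":{"type":"number"}},"squeeze":{"type":"number"}},"required":["travel","rotation","claw"]}

```bash
ls; mkdir -p pics; python3 - <<'E'
from rig import env
import cv2
for n in("side","top"):
    im=env.get_image(n); cv2.imwrite(f"pics/{n}0.png",im[:,:,::-1]); print(n,env.camera_info(n))
print(env.observe(), env.grip_depth)
E
```

```text
pics
side {'vertical_fov': 45.723709917506575, 'cx': 325.91338021322946, 'cy': 231.87324328637897, 'eye': array([-0.13990238, -0.69857572,  0.83237774]), 'rotation': array([[ 0.7076252 , -0.39564102,  0.58543553],
       [-0.70658324, -0.39925356,  0.58424029],
       [ 0.0025878 , -0.82708209, -0.56207519]])}
top {'vertical_fov': 47.345634108744335, 'cx': 320.0978446538323, 'cy': 234.19865448802895, 'eye': array([0.45985669, 0.04300937, 1.48203534]), 'rotation': array([[ 0.02510154, -0.99584683,  0.08751568],
       [-0.99959003, -0.02620887, -0.01152672],
       [ 0.01377253, -0.08719046, -0.99609645]])}
{'time_s': 0.1, 'q': array([ 6.18612033e+01,  2.18373080e+01,  7.43774335e+01, -5.70735131e-04,
        8.38589214e+01, -1.23364915e+01]), 'qvel': array([-0.00414734, -0.02656673, -0.19724101, -0.0211857 , -0.00103388,
       -0.02989263]), 'joint_efforts': array([ 4.68736151e-03, -4.49210465e+01, -2.31656349e+01, -1.11056111e-04,
        3.64318243e-03, -1.84466330e-05]), 'position': array([0.14966439, 0.52898189, 0.23078938]), 'tool_rot': array([[-5.97595193e-04,  2.72317552e-01,  9.62207251e-01],
       [-1.13837523e-03,  9.62206614e-01, -2.72318079e-01],
       [-9.99999173e-01, -1.25808888e-03, -2.65010491e-04]]), 'ft_force': array([ 0.22872062, -0.58879355, -0.41705261]), 'wrist_torque': array([-0.01463159,  0.02012378,  0.05229432]), 'grip_width': 0.08527755306070364} 0.0187
```

View pics/side0.png

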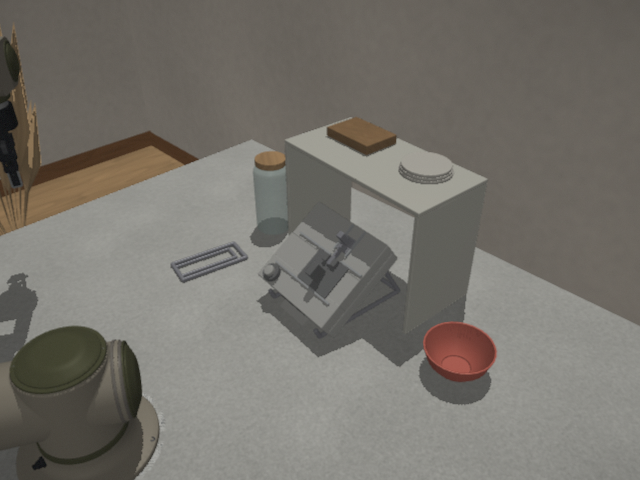

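View pics/top0.png

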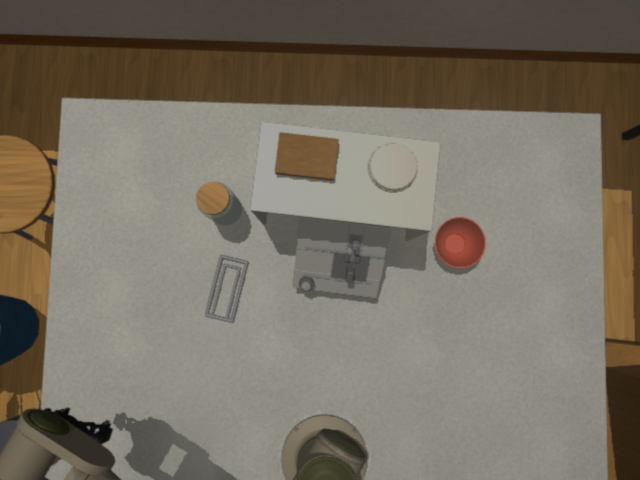

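The side view shows the dispenser around (330,270), the lock post near (340,245) and the button at (271,271). In the top view the dispenser is around (340,260). I'll enlarge both.

```bash
python3 - <<'E'
import cv2
a=cv2.imread("pics/side0.png")[195:345,245:410]; cv2.imwrite("pics/s1.png",cv2.resize(cv2.convertScaleAbs(a,alpha=1.4),None,fx=4,fy=4,interpolation=cv2.INTER_CUBIC))
a=cv2.imread("pics/top0.png")[200:310,280:400]; cv2.imwrite("pics/t1.png",cv2.resize(cv2.convertScaleAbs(a,alpha=1.4),None,fx=5,fy=5,interpolation=cv2.INTER_CUBIC))
E
```

```text
(no output)
```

View pics/s1.png

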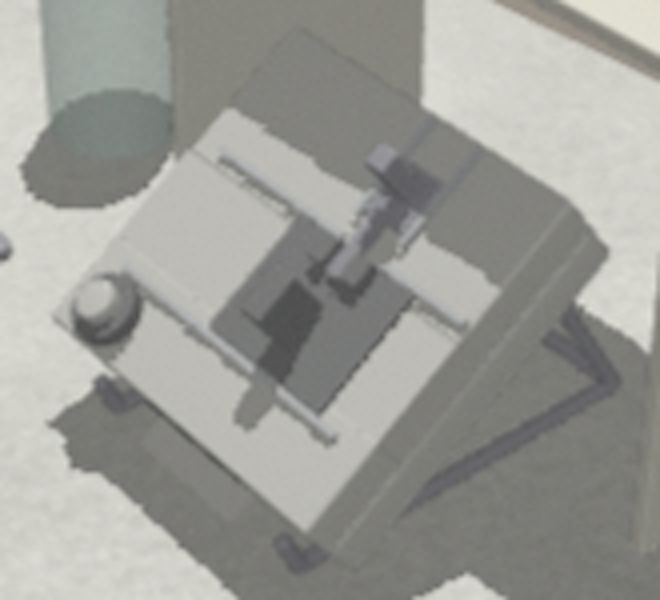

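View pics/t1.png

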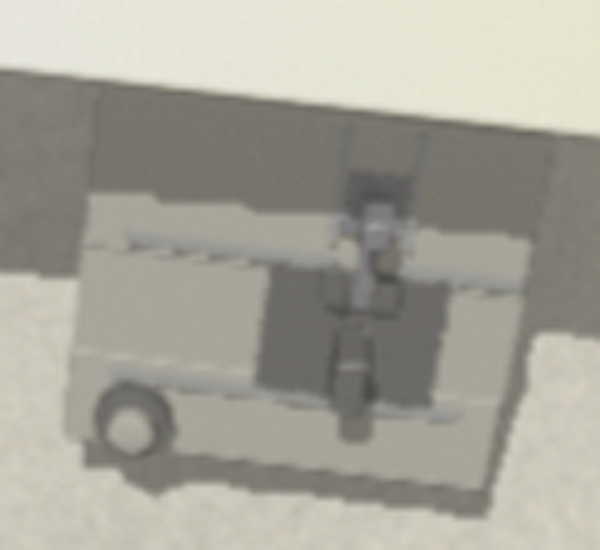

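```bash
cat > h.py <<'E'
import numpy as np, cv2
from rig import env
def K(n):
    c=env.camera_info(n); f=240/np.tan(np.radians(c["vertical_fov"]/2)); return c,f
def ray(n,u,v,z):
    c,f=K(n); d=c["rotation"]@np.array([(u-c["cx"])/f,(v-c["cy"])/f,1]); e=c["eye"]; return e+d*(z-e[2])/d[2]
def proj(n,p):
    c,f=K(n); q=c["rotation"].T@(np.asarray(p)-c["eye"]); return np.array([c["cx"]+f*q[0]/q[2],c["cy"]+f*q[1]/q[2]])
s35,c35=np.sin(np.radians(35)),np.cos(np.radians(35))
def loc(s,y,h): # s up slope from lower edge, y left, h out of panel  -> dispenser frame (m)
    return np.array([-.134+s*c35-h*s35, y, .061+s*s35+h*c35])
E
python3 - <<'E'
from h import *
from scipy.optimize import least_squares
obs=[("side",258.75,273.75,(0,.11,0)),("side",322,327.5,(0,-.11,0)),("side",320,201.75,(.21,.11,0)),("side",387.5,245,(.21,-.11,0)),("top",293,288,(0,.11,0)),("top",378,297.4,(0,-.11,0))]
for n,u,v,l in obs: print(n,l,ray(n,u,v,loc(*l)[2]).round(4))
def W(x,l):
    p=loc(*l); c,s=np.cos(x[2]),np.sin(x[2]); return np.array([x[0]+c*p[0]-s*p[1],x[1]+s*p[0]+c*p[1],p[2]])
r=least_squares(lambda x:np.concatenate([proj(n,W(x,l))-(u,v) for n,u,v,l in obs]),[.5,0,0])
print(r.x,np.degrees(r.x[2]),r.fun.round(2))
x=r.x
# check points: button top, button 23 up 75 left
for nm,l in [("button",(.023,.075,.021))]:
    for n in("side","top"):print(nm,n,proj(n,W(x,l)).round(1))
# lock/hatch s unknown: sweep post top
for s in np.arange(.06,.2,.02):
    print(round(s,3),[proj(n,W(x,(s,-.03,h))).round(1).tolist() for n in("side","top") for h in (.04,.005)])
for t,zx in (((253,152),0),):pass
E
```

```text
side (0, 0.11, 0) [0.4453 0.0914 0.061 ]
side (0, -0.11, 0) [ 0.4258 -0.1242  0.061 ]
side (0.21, 0.11, 0) [0.6124 0.0709 0.1815]
side (0.21, -0.11, 0) [ 0.5917 -0.1399  0.1815]
top (0, 0.11, 0) [0.4435 0.093  0.061 ]
top (0, -0.11, 0) [ 0.4248 -0.1271  0.061 ]
[ 0.56733059 -0.02925401 -0.09589989] -5.494659113817156 [-0.8  -0.17 -0.24  1.06 -0.73 -1.5   1.95 -0.08 -0.01 -0.39 -0.47  0.52]
button side [269. 269.]
button top [306.6 286.7]
0.06 [[306.5, 275.8], [314.5, 283.0], [349.7, 284.2], [349.9, 276.2]]
0.08 [[312.9, 268.0], [320.8, 275.3], [350.8, 277.5], [351.0, 269.6]]
0.1 [[319.3, 260.2], [327.1, 267.7], [351.9, 270.7], [352.0, 262.9]]
0.12 [[325.7, 252.4], [333.3, 260.1], [353.1, 263.9], [353.1, 256.2]]
0.14 [[332.1, 244.7], [339.5, 252.5], [354.2, 256.9], [354.3, 249.3]]
0.16 [[338.4, 237.0], [345.7, 245.0], [355.4, 249.8], [355.4, 242.3]]
0.18 [[344.7, 229.3], [351.8, 237.5], [356.6, 242.7], [356.6, 235.3]]
0.2 [[351.0, 221.7], [358.0, 230.0], [357.7, 235.4], [357.7, 228.1]]
```

```bash
cat >> h.py <<'E'
X=np.array([0.5673,-0.0293,-0.0959])
def W(l,x=X):
    p=loc(*l); c,s=np.cos(x[2]),np.sin(x[2]); return np.array([x[0]+c*p[0]-s*p[1],x[1]+s*p[0]+c*p[1],p[2]])
def box(s,y,a,b,h0,h1): return [[(s+i*a/2,y+j*b/2,h) for i,j in((-1,-1),(1,-1),(1,1),(-1,1))] for h in (h0,h1)]
def overlay(n,boxes,img,x0,y0,x1,y1,k,out):
    a=cv2.resize(cv2.convertScaleAbs(img[y0:y1,x0:x1],alpha=1.6),None,fx=k,fy=k,interpolation=cv2.INTER_CUBIC)
    for b,col in boxes:
        for f in b:
            q=np.array([(proj(n,W(l))+.5-(x0,y0))*k for l in f]).astype(np.int32); cv2.polylines(a,[q],True,col,1)
    cv2.imwrite(out,a)
E
python3 - <<'E'
from h import *
S=.167
def bx(S):return [(box(S,-.03,.014,.014,.005,.04),(0,0,255)),(box(S-.086,-.03,.03,.016,.004,.04),(255,0,0)),(box(S-.086,-.03,.076,.09,0.004,.004),(0,255,0)),(box(.105,0,.21,.22,0,0),(255,255,0))]
overlay("side",bx(S),cv2.imread("pics/side0.png"),250,195,400,335,5,"pics/so.png")
overlay("top",bx(S),cv2.imread("pics/top0.png"),285,205,395,305,6,"pics/to.png")
E
```

```text
(no output)
```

View pics/so.png

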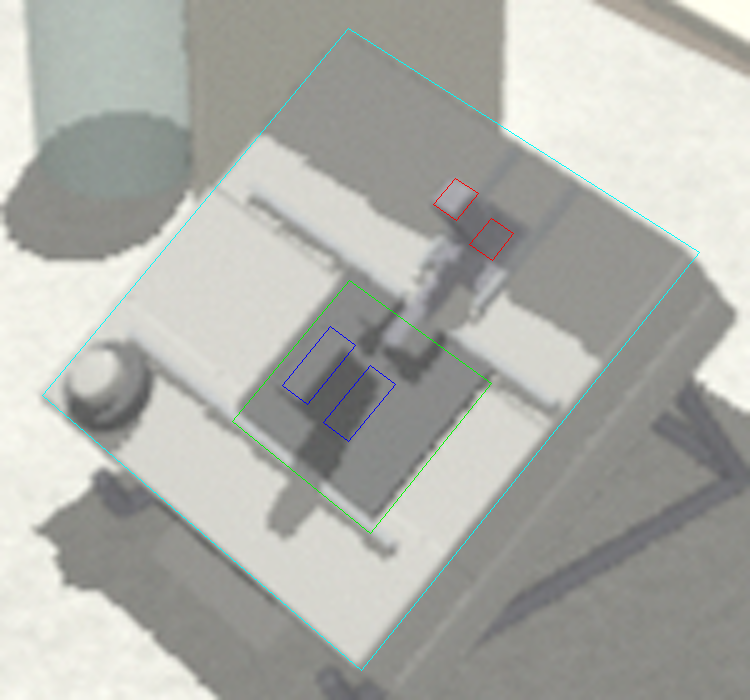

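View pics/to.png

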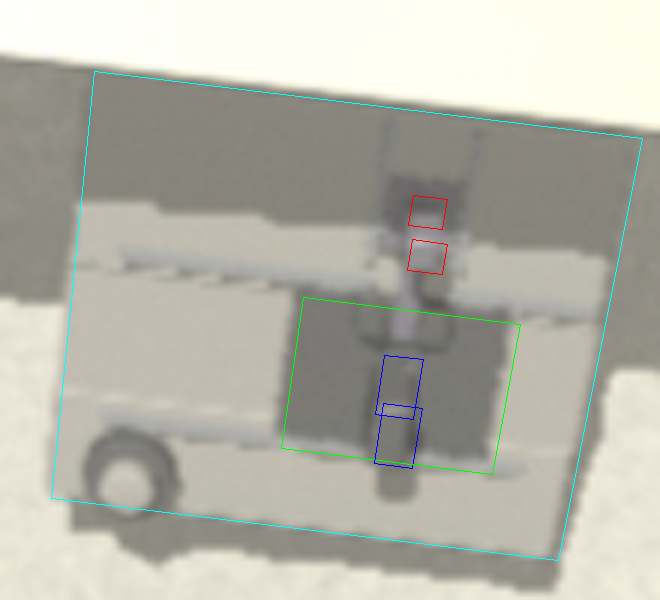

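```bash
python3 - <<'E'
from h import *
c,s=np.cos(X[2]),np.sin(X[2]); R=np.array([[c,-s,0],[s,c,0],[0,0,1]])
for u,v in((280,214),(340,220.5),(400,227)):
    for z in(.285,.295):
        p=ray("top",u,v,z); print(p.round(4),(R.T@(p-[X[0],X[1],0])).round(4))
for tilt in (35,45,55):
  # tool x dir elevation: angle from vertical
  t=np.radians(tilt); a=np.array([np.sin(t),0,-np.cos(t)]); z=np.array([np.cos(t),0,np.sin(t)])
  for S in(.167,.189):
    g=loc(S,-.03,.03)
    print(tilt,S,"grasp",g.round(3),"world",W((S,-.03,.03)).round(4),"TCP",(W((S,-.03,.03))+R@a*.0187).round(4))
    for b in(.054,.10,.15,.2,.25): print("   ",b,(g-a*b+z*.0425).round(3), "lower",(g-a*b-z*.0425).round(3))
    print(" tip h", .03-.0187*np.cos(t-np.radians(35)))
print((R@np.array([[s35,0,c35],[0,1,0],[-c35,0,s35]])).round(3))
q=env.observe()["tool_rot"]
from scipy.spatial.transform import Rotation as Ro
T=R@np.array([[s35,0,c35],[0,1,0],[-c35,0,s35]]); print(Ro.from_matrix(T@q.T).as_rotvec())
print(ray("top",214,199,.2), ray("top",436,300,0),ray("top",460,243,.06))
E
```

```text
[0.6073 0.1185 0.285 ] [0.0257 0.1509 0.285 ]
[0.6061 0.1178 0.295 ] [0.0245 0.1502 0.295 ]
[ 0.5964 -0.0139  0.285 ] [0.0275 0.0181 0.285 ]
[ 0.5953 -0.0134  0.295 ] [0.0263 0.0185 0.295 ]
[ 0.5856 -0.1464  0.285 ] [ 0.0294 -0.1148  0.285 ]
[ 0.5845 -0.1448  0.295 ] [ 0.0282 -0.1133  0.295 ]
35 0.167 grasp [-0.014 -0.03   0.181] world [ 0.5501 -0.0578  0.1814] TCP [ 0.5608 -0.0588  0.166 ]
    0.054 [-0.011 -0.03   0.25 ] lower [-0.08  -0.03   0.201]
    0.1 [-0.037 -0.03   0.288] lower [-0.107 -0.03   0.239]
    0.15 [-0.066 -0.03   0.329] lower [-0.135 -0.03   0.28 ]
    0.2 [-0.094 -0.03   0.37 ] lower [-0.164 -0.03   0.321]
    0.25 [-0.123 -0.03   0.411] lower [-0.193 -0.03   0.362]
 tip h 0.011299999999999998
35 0.189 grasp [ 0.004 -0.03   0.194] world [ 0.568  -0.0595  0.194 ] TCP [ 0.5787 -0.0605  0.1787]
    0.054 [ 0.007 -0.03   0.263] lower [-0.062 -0.03   0.214]
    0.1 [-0.019 -0.03   0.3  ] lower [-0.089 -0.03   0.252]
    0.15 [-0.048 -0.03   0.341] lower [-0.117 -0.03   0.292]
    0.2 [-0.076 -0.03   0.382] lower [-0.146 -0.03   0.333]
    0.25 [-0.105 -0.03   0.423]
[... 1307 characters left out ...]
244 -0.03   0.29 ]
 tip h 0.012427747991303511
55 0.189 grasp [ 0.004 -0.03   0.194] world [ 0.568  -0.0595  0.194 ] TCP [ 0.5833 -0.061   0.1833]
    0.054 [-0.016 -0.03   0.26 ] lower [-0.065 -0.03   0.19 ]
    0.1 [-0.054 -0.03   0.286] lower [-0.103 -0.03   0.217]
    0.15 [-0.095 -0.03   0.315] lower [-0.144 -0.03   0.245]
    0.2 [-0.136 -0.03   0.344] lower [-0.185 -0.03   0.274]
    0.25 [-0.177 -0.03   0.372] lower [-0.226 -0.03   0.303]
 tip h 0.012427747991303511
[[ 0.571  0.096  0.815]
 [-0.055  0.995 -0.078]
 [-0.819  0.     0.574]]
[-0.11187608 -0.60162535  0.17464516]
[0.6492015  0.28038137 0.2       ] [ 0.4201814  -0.29116157  0.        ] [ 0.57133302 -0.33954641  0.06      ]
```

play_rows(travel=[[3.5, -3.5, 3.5], [3.5, -3.5, 3.5], [3.5, -3.5, 3.5], [3.5, -3.5, 3.5], [1.4, -3.9, 0], [1.4, -3.9, 0], [1.4, -3.9, 0], [1.4, -3.9, 0], [1.4, -3.9, 0], [1.4, -3.9, 0], [1.4, -3.9, 0], [1.4, -3.9, 0]], rotation=[[0, 0, 0], [0, 0, 0], [0, 0, 0], [0, 0, 0], [-0.014, -0.075, 0.022], [-0.014, -0.075, 0.022], [-0.014, -0.075, 0.022], [-0.014, -0.075, 0.022], [-0.014, -0.075, 0.022], [-0.014, -0.075, 0.022], [-0.014, -0.075, 0.022], [-0.014, -0.075, 0.022]], claw=[5.5, 5.5, 5.5, 5.5, 5.5, 5.5, 5.5, 5.5, 5.5, 5.5, 5.5, 5.5], squeeze=40)

```text
time_s: 1.1
position: [0.3584, 0.122, 0.33]
tool_rot: [[0.58, 0.087, 0.81], [-0.067, 0.996, -0.059], [-0.812, -0.02, 0.584]]
ft_force: [0.9, 0.6, -0.7]
grip_width: 0.0548
```

```bash
cat > st.py <<'E'
from h import *
from scipy.spatial.transform import Rotation as Ro
def tgt(tilt=35):
    t=np.radians(tilt);c,s=np.cos(X[2]),np.sin(X[2]); R=np.array([[c,-s,0],[s,c,0],[0,0,1]])
    return R@np.array([[np.sin(t),0,np.cos(t)],[0,1,0],[-np.cos(t),0,np.sin(t)]])
o=env.observe(); T=tgt(); print("t",o["time_s"],"p",o["position"].round(4),"q",o["q"].round(1),"w",round(o["grip_width"],4),"f",o["ft_force"].round(1))
print("rot to go",Ro.from_matrix(T@o["tool_rot"].T).as_rotvec().round(3))
def togo(s,y,h,b=0):
    P=W((s,y,h))+T[:,0]*.0187; print((s,y,h),"cm to go",((P-o["position"])*100).round(2))
E
python3 - <<'E'
from st import *
togo(.167,-.03,.11);togo(.167,-.03,.03)
E
```

```text
t 1.1 p [0.3584 0.122  0.33  ] q [  5.8 -13.5 105.2  -9.   53.5 -76.5] w 0.0548 f [ 0.9  0.6 -0.7]
rot to go [ 0.021  0.011 -0.009]
(0.167, -0.03, 0.11) cm to go [ 15.66 -17.65  -9.84]
(0.167, -0.03, 0.03) cm to go [ 20.23 -18.09 -16.39]
```

play_rows(travel=[[2.2, -2.6, -0.8], [2.2, -2.6, -0.8], [2.2, -2.6, -1.4], [2.2, -2.6, -1.6], [2.2, -2.6, -1.6], [2.2, -2.6, -1.6], [1.2, -1.0, -1.0], [0, 0, 0]], rotation=[[0.01, 0.005, -0.005], [0.01, 0.005, -0.005], [0, 0, 0], [0, 0, 0], [0, 0, 0], [0, 0, 0], [0, 0, 0], [0, 0, 0]], claw=[5.5, 5.5, 5.5, 5.5, 5.5, 5.5, 5.5, 5.5])

```text
time_s: 1.77
position: [0.504, -0.0611, 0.2386]
tool_rot: [[0.581, 0.109, 0.807], [-0.066, 0.994, -0.087], [-0.811, -0.003, 0.584]]
ft_force: [0.1, -0.0, -0.7]
grip_width: 0.0552
```

```bash
python3 - <<'E'
from st import *
togo(.167,-.03,.11);togo(.167,-.03,.03)
for n,x0,y0,x1,y1 in(("side",230,150,430,320),("top",270,190,420,310)):
    im=env.get_image(n)[:,:,::-1]; cv2.imwrite(f"pics/{n}2.png",cv2.resize(cv2.convertScaleAbs(np.ascontiguousarray(im[y0:y1,x0:x1]),alpha=1.5),None,fx=3.5,fy=3.5,interpolation=cv2.INTER_CUBIC))
    print(n,[((proj(n,p)-(x0,y0))*3.5).round(0) for p in (o["position"],W((.167,-.03,.04)))])
E
```

```text
t 1.7667 p [ 0.504  -0.0611  0.2386] q [ -26.3    4.7  105.5   19.1   37.2 -121.9] w 0.0552 f [ 0.1 -0.  -0.7]
rot to go [0.004 0.013 0.014]
(0.167, -0.03, 0.11) cm to go [ 1.11  0.67 -0.7 ]
(0.167, -0.03, 0.03) cm to go [ 5.68  0.23 -7.26]
side [array([342., 253.]), array([387., 295.])]
top [array([311., 258.]), array([300., 201.])]
```

View pics/side2.png

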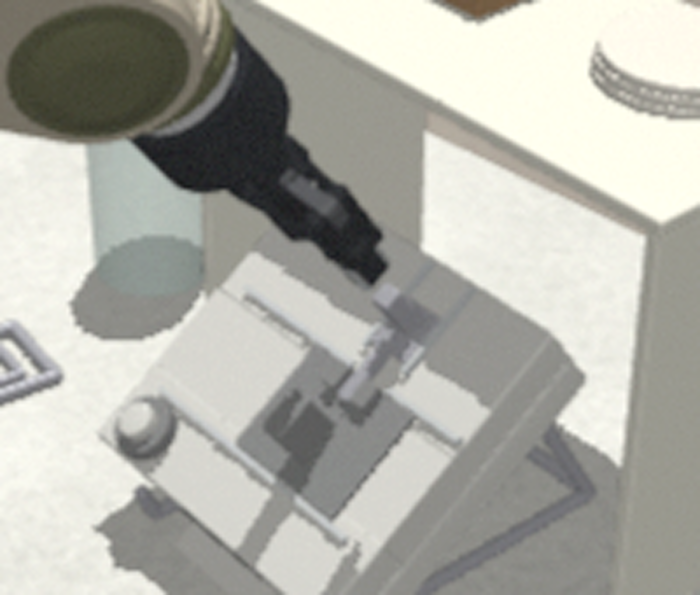

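View pics/top2.png

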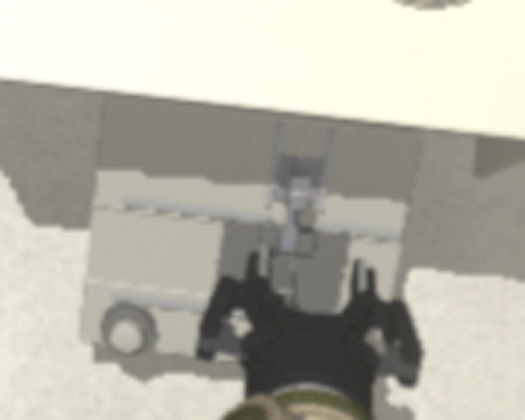

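play_rows(travel=[[1.3, 0.6, -0.6], [0, 0, 0]], rotation=[[0.004, 0.013, 0.014], [0, 0, 0]], claw=[5.5, 5.5])

```text
time_s: 2.03
position: [0.5149, -0.0512, 0.2357]
tool_rot: [[0.573, 0.092, 0.814], [-0.054, 0.996, -0.075], [-0.818, -0.001, 0.576]]
ft_force: [0.4, -0.3, -0.4]
grip_width: 0.0549
```

```bash
python3 - <<'E'
from st import *
togo(.169,-.03,.11);togo(.169,-.03,.03)
E
```

```text
t 2.0333 p [ 0.5149 -0.0512  0.2357] q [ -24.4    6.   104.2   18.    37.5 -120.3] w 0.0549 f [ 0.4 -0.3 -0.4]
rot to go [ 0.001  0.002 -0.004]
(0.169, -0.03, 0.11) cm to go [ 0.19 -0.33 -0.3 ]
(0.169, -0.03, 0.03) cm to go [ 4.75 -0.77 -6.85]
```

play_rows(travel=[[0.8, -0.3, -1.2], [0.8, -0.1, -1.15], [0.8, -0.1, -1.15], [0.8, -0.1, -1.15], [0.8, -0.1, -1.15], [0.8, -0.1, -1.15], [0, 0, 0]], rotation=[[0, 0, 0], [0, 0, 0], [0, 0, 0], [0, 0, 0], [0, 0, 0], [0, 0, 0], [0, 0, 0]], claw=[5.5, 5.5, 5.5, 5.5, 5.5, 5.5, 5.5])

```text
time_s: 2.62
position: [0.5601, -0.051, 0.173]
tool_rot: [[0.584, 0.08, 0.808], [-0.051, 0.997, -0.062], [-0.81, -0.005, 0.586]]
ft_force: [-0.7, 0.6, -0.6]
grip_width: 0.0546
```

```bash
python3 - <<'E'
from st import *
togo(.169,-.03,.03)
for n,x0,y0,x1,y1 in(("side",230,150,430,320),("top",270,190,420,310)):
    im=env.get_image(n)[:,:,::-1]; cv2.imwrite(f"pics/{n}3.png",cv2.resize(cv2.convertScaleAbs(np.ascontiguousarray(im[y0:y1,x0:x1]),alpha=1.5),None,fx=3.5,fy=3.5,interpolation=cv2.INTER_CUBIC))
E
```

```text
t 2.6167 p [ 0.5601 -0.051   0.173 ] q [ -21.9   15.5  104.8   22.3   26.7 -124.4] w 0.0546 f [-0.7  0.6 -0.6]
rot to go [ 0.006  0.015 -0.015]
(0.169, -0.03, 0.03) cm to go [ 0.23 -0.8  -0.58]
```

View pics/side3.png

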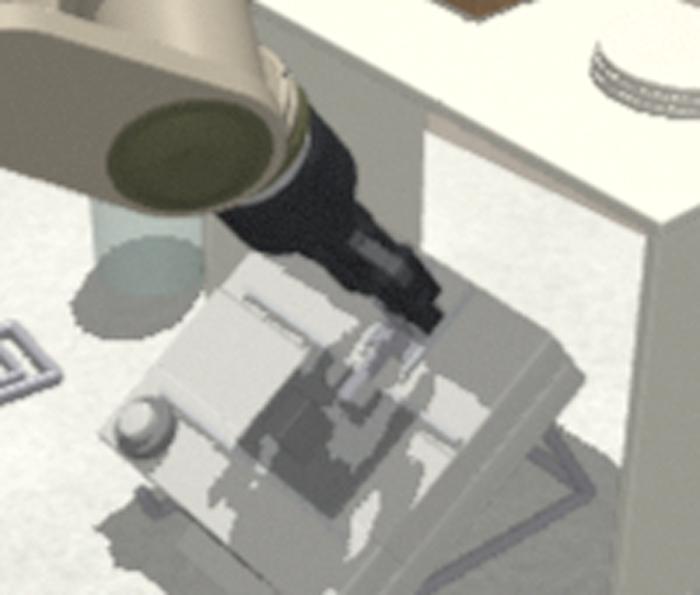

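View pics/top3.png

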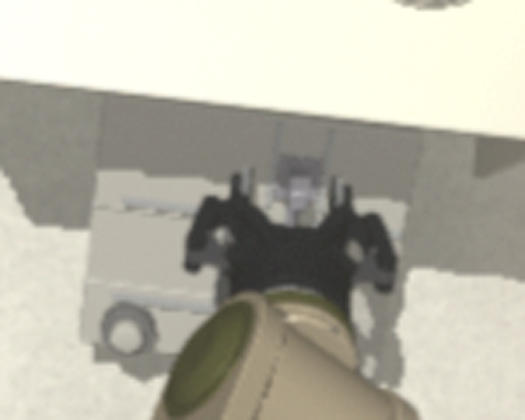

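play_rows(travel=[[0.3, -0.7, -0.6], [0, 0, 0], [0, 0, 0], [0, 0, 0], [0, 0, 0], [0, 0, 0], [0, 0, 0], [0, 0, 0]], rotation=[[0.006, 0.015, -0.015], [0, 0, 0], [0, 0, 0], [0, 0, 0], [0, 0, 0], [0, 0, 0], [0, 0, 0], [0, 0, 0]], claw=[5.5, 5.5, 3, 1, 1, 1, 1, 1], squeeze=40)

```text
time_s: 3.38
position: [0.5619, -0.0572, 0.1727]
tool_rot: [[0.576, 0.096, 0.812], [-0.056, 0.995, -0.078], [-0.816, -0.001, 0.578]]
ft_force: [1.6, -1.4, -1.8]
grip_width: 0.0127
```

```bash
python3 - <<'E'
from st import *
togo(.169,-.03,.03);togo(.191,-.03,.03)
E
```

```text
t 3.3833 p [ 0.5619 -0.0572  0.1727] q [ -22.3   15.8  104.1   21.2   27.5 -122.9] w 0.0127 f [ 1.6 -1.4 -1.8]
rot to go [ 0.001  0.006 -0.   ]
(0.169, -0.03, 0.03) cm to go [ 0.04 -0.17 -0.55]
(0.191, -0.03, 0.03) cm to go [ 1.84 -0.34  0.71]
```

play_rows(travel=[[0.4, -0.04, 0.28], [0.4, -0.04, 0.28], [0.4, -0.04, 0.28], [0.4, -0.04, 0.28], [0, 0, 0]], rotation=[[0, 0, 0], [0, 0, 0], [0, 0, 0], [0, 0, 0], [0, 0, 0]], claw=[1, 1, 1, 1, 1])

```text
time_s: 3.8
position: [0.5783, -0.0589, 0.1842]
tool_rot: [[0.573, 0.096, 0.814], [-0.055, 0.995, -0.078], [-0.818, -0.0, 0.576]]
ft_force: [-0.4, 0.1, -1.2]
grip_width: 0.0133
```

```bash
python3 - <<'E'
from st import *
d=o["position"]-[0.5619,-0.0572,0.1727]; print("moved local",(T.T@d*1000).round(1)); print("force local",(T.T@o["ft_force"]).round(1))
E
```

```text
t 3.8 p [ 0.5783 -0.0589  0.1842] q [ -21.7   16.3  100.6   18.5   30.3 -119.5] w 0.0133 f [-0.4  0.1 -1.2]
rot to go [ 0.     0.002 -0.   ]
moved local [ 0.1 -0.1 20.1]
force local [ 0.8  0.1 -1.1]
```

play_rows(travel=[[0.2, -0.02, 0.14], [0.16, -0.015, 0.11], [0, 0, 0], [0, 0, 0], [0, 0, 0]], rotation=[[0, 0, 0], [0, 0, 0], [0, 0, 0], [0, 0, 0], [0, 0, 0]], claw=[1, 1, 1, 1, 1])

```text
time_s: 4.22
position: [0.5784, -0.0589, 0.1841]
tool_rot: [[0.564, 0.094, 0.82], [-0.054, 0.996, -0.077], [-0.824, -0.0, 0.567]]
ft_force: [-2.5, 0.6, -1.5]
grip_width: 0.0131
```

```bash
python3 - <<'E'
from st import *
d=o["position"]-[0.5619,-0.0572,0.1727]; print("moved local",(T.T@d*1000).round(1)); print("force local",(T.T@o["ft_force"]).round(1))
for n,x0,y0,x1,y1 in(("side",230,150,430,320),("top",270,190,420,310)):
    im=env.get_image(n)[:,:,::-1]; cv2.imwrite(f"pics/{n}4.png",cv2.resize(cv2.convertScaleAbs(np.ascontiguousarray(im[y0:y1,x0:x1]),alpha=1.5),None,fx=3.5,fy=3.5,interpolation=cv2.INTER_CUBIC))
E
```

```text
t 4.2167 p [ 0.5784 -0.0589  0.1841] q [ -21.6   16.4  100.2   17.8   31.2 -118.8] w 0.0131 f [-2.5  0.6 -1.5]
rot to go [-0.    -0.008 -0.002]
moved local [ 0.2 -0.1 20.1]
force local [-0.2  0.4 -2.9]
```

View pics/side4.png

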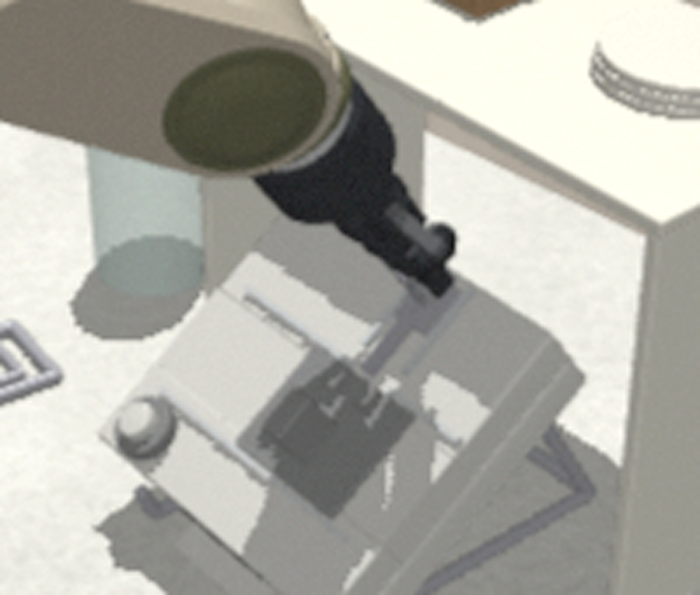

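play_rows(travel=[[0, 0, 0], [0, 0, 0], [0, 0, 0], [0, 0, 0], [-0.9, 0.09, 1.25], [-0.9, 0.09, 1.25], [-0.9, 0.09, 1.25], [-0.9, 0.09, 1.25], [-0.9, 0.09, 1.25], [0, 0, 0]], rotation=[[0, 0, 0], [0, 0, 0], [0, 0, 0], [0, 0, 0], [0, 0, 0], [0, 0, 0], [0, 0, 0], [0, 0, 0], [0, 0, 0], [0, 0, 0]], claw=[5, 5, 5, 5, 5, 5, 5, 5, 5, 5])

```text
time_s: 5.15
position: [0.5333, -0.0545, 0.2501]
tool_rot: [[0.567, 0.094, 0.818], [-0.054, 0.996, -0.077], [-0.822, -0.001, 0.57]]
ft_force: [-0.1, -0.4, 0.7]
grip_width: 0.0498
```

```bash
python3 - <<'E'
from st import *
togo(.083,-.03,.09);togo(.083,-.03,.032)
E
```

```text
t 5.15 p [ 0.5333 -0.0545  0.2501] q [ -23.5    7.1  100.    15.7   40.6 -117.2] w 0.0498 f [-0.1 -0.4  0.7]
rot to go [ 0.001 -0.005 -0.002]
(0.083, -0.03, 0.09) cm to go [-7.53  0.56 -8.31]
(0.083, -0.03, 0.032) cm to go [ -4.21   0.24 -13.06]
```

play_rows(travel=[[-1.9, 0.14, -1.6], [-1.9, 0.14, -2.0], [-1.9, 0.14, -2.2], [-1.9, 0.14, -2.3], [0, 0, 0], [0, 0, 0]], rotation=[[0, 0, 0], [0, 0, 0], [0, 0, 0], [0, 0, 0], [0, 0, 0], [0, 0, 0]], claw=[5, 5, 5, 5, 5, 5])

```text
time_s: 5.65
position: [0.4555, -0.0495, 0.1668]
tool_rot: [[0.571, 0.097, 0.815], [-0.06, 0.995, -0.076], [-0.819, -0.005, 0.574]]
ft_force: [0.3, 0.2, 0.7]
grip_width: 0.0504
```

```bash
python3 - <<'E'
from st import *
togo(.083,-.03,.09);togo(.083,-.03,.032)
for n,x0,y0,x1,y1 in(("side",230,150,430,320),("top",270,190,420,310)):
    im=env.get_image(n)[:,:,::-1]; cv2.imwrite(f"pics/{n}5.png",cv2.resize(cv2.convertScaleAbs(np.ascontiguousarray(im[y0:y1,x0:x1]),alpha=1.5),None,fx=3.5,fy=3.5,interpolation=cv2.INTER_CUBIC))
E
```

```text
t 5.65 p [ 0.4555 -0.0495  0.1668] q [ -28.6    6.4  118.7   31.1   25.2 -138. ] w 0.0504 f [0.3 0.2 0.7]
rot to go [ 0.005 -0.     0.001]
(0.083, -0.03, 0.09) cm to go [0.25 0.06 0.02]
(0.083, -0.03, 0.032) cm to go [ 3.56 -0.26 -4.73]
```

View pics/side5.png

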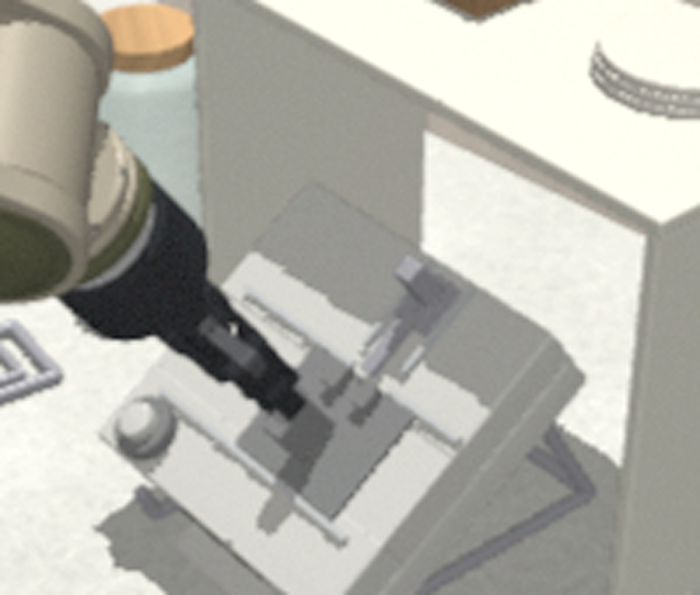

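View pics/top5.png

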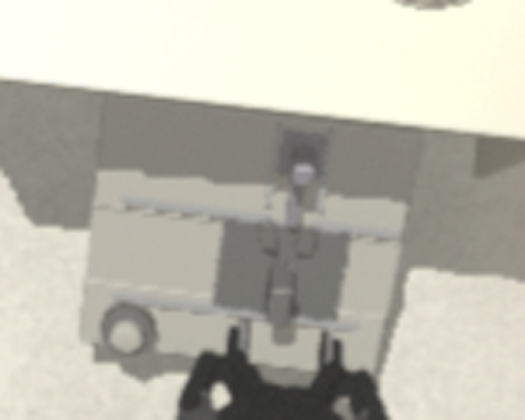

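The side view shows the lock up at (410,270) with its tongue clear of the notch. The top view shows the hatch bar at (281,285), between the fingers. Joint 5 is getting low, so I'll steepen the tool for the hatch.

play_rows(travel=[[0, 0, 0], [0, 0, 0], [0, 0, 0], [0, 0, 0], [0, 0, 0]], rotation=[[0.008, 0.087, 0], [0.008, 0.087, 0], [0.008, 0.087, 0], [0.008, 0.087, 0], [0, 0, 0]], claw=[5, 5, 5, 5, 5])

```text
time_s: 6.17
position: [0.4609, -0.0521, 0.1719]
tool_rot: [[0.257, 0.098, 0.961], [-0.04, 0.995, -0.091], [-0.965, -0.015, 0.26]]
ft_force: [1.3, 0.4, 0.4]
grip_width: 0.05
```

```bash
cat > st2.py <<'E'
import st
from st import *
T=tgt(15); st.T=T
print("rot to go 15:",Ro.from_matrix(T@o["tool_rot"].T).as_rotvec().round(3))
E
python3 - <<'E'
from st2 import *
togo(.083,-.03,.09);togo(.083,-.03,.034)
E
```

```text
t 6.1667 p [ 0.4609 -0.0521  0.1719] q [ -23.3   10.8  103.3    4.8   51.4 -110.3] w 0.05 f [1.3 0.4 0.4]
rot to go [-0.019 -0.348  0.005]
rot to go 15: [ 0.015 -0.     0.002]
(0.083, -0.03, 0.09) cm to go [-0.87  0.37 -0.77]
(0.083, -0.03, 0.034) cm to go [ 2.33  0.06 -5.35]
```

play_rows(travel=[[-0.4, 0.2, -1.0], [0.3, 0, -1.0], [0.6, 0, -1.0], [0.6, -0.05, -1.0], [0.6, -0.05, -0.9], [0.3, 0, -0.4], [0, 0, 0]], rotation=[[0.008, 0, 0], [0.007, 0, 0], [0, 0, 0], [0, 0, 0], [0, 0, 0], [0, 0, 0], [0, 0, 0]], claw=[5, 5, 5, 5, 5, 5, 5])

```text
time_s: 6.75
position: [0.4878, -0.0518, 0.1206]
tool_rot: [[0.283, 0.096, 0.954], [-0.031, 0.995, -0.091], [-0.958, -0.004, 0.285]]
ft_force: [-0.2, 0.2, -0.8]
grip_width: 0.0499
```

```bash
python3 - <<'E'
from st2 import *
togo(.083,-.03,.034)
for n,x0,y0,x1,y1 in(("side",230,150,430,320),):
    im=env.get_image(n)[:,:,::-1]; cv2.imwrite(f"pics/{n}6.png",cv2.resize(cv2.convertScaleAbs(np.ascontiguousarray(im[y0:y1,x0:x1]),alpha=1.5),None,fx=3.5,fy=3.5,interpolation=cv2.INTER_CUBIC))
E
```

```text
t 6.75 p [ 0.4878 -0.0518  0.1206] q [ -22.4   17.3  105.2    6.8   41.7 -111.4] w 0.0499 f [-0.2  0.2 -0.8]
rot to go [-0.027 -0.321  0.001]
rot to go 15: [0.006 0.027 0.001]
(0.083, -0.03, 0.034) cm to go [-0.36  0.04 -0.22]
```

View pics/side6.png

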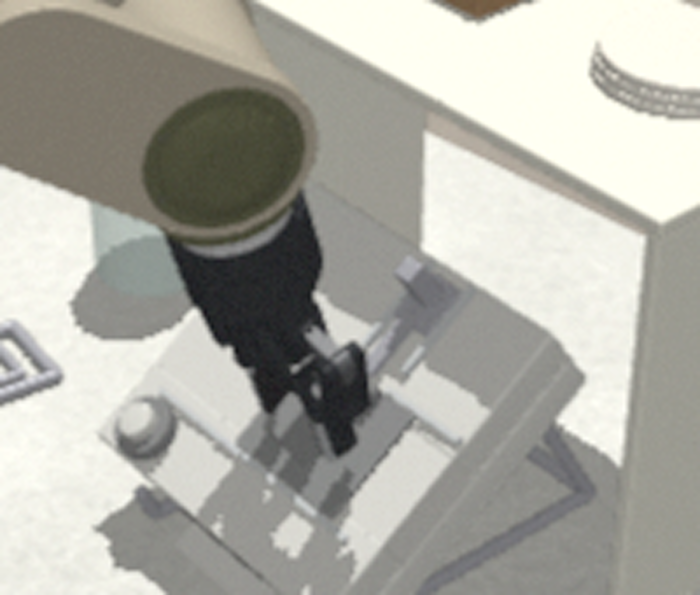

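The side view shows the fingers straddling the bar, with the near fingertip at (343,445). A small correction first, then close.

play_rows(travel=[[-0.35, 0.05, -0.2], [0, 0, 0], [0, 0, 0], [0, 0, 0], [0, 0, 0], [0, 0, 0], [0, 0, 0]], rotation=[[0.006, 0.025, 0], [0, 0, 0], [0, 0, 0], [0, 0, 0], [0, 0, 0], [0, 0, 0], [0, 0, 0]], claw=[5, 3, 1, 1, 1, 1, 1])

```text
time_s: 7.38
position: [0.4842, -0.0496, 0.1212]
tool_rot: [[0.267, 0.096, 0.959], [-0.024, 0.995, -0.093], [-0.963, 0.002, 0.268]]
ft_force: [2.7, -0.5, -4.7]
grip_width: 0.0147
```

```bash
python3 - <<'E'
from st2 import *
togo(.083,-.03,.034);togo(.083,.03,.034)
E
```

```text
t 7.3833 p [ 0.4842 -0.0496  0.1212] q [ -22.3   17.2  105.     6.6   43.2 -111. ] w 0.0147 f [ 2.7 -0.5 -4.7]
rot to go [-0.035 -0.338  0.   ]
rot to go 15: [-0.001  0.009  0.001]
(0.083, -0.03, 0.034) cm to go [-0.01 -0.19 -0.28]
(0.083, 0.03, 0.034) cm to go [ 0.57  5.78 -0.28]
```

play_rows(travel=[[0.08, 0.8, 0], [0.08, 0.8, 0], [0.08, 0.8, 0], [0.08, 0.8, 0], [0.08, 0.8, 0], [0.08, 0.8, 0], [0, 0, 0]], rotation=[[0, 0, 0], [0, 0, 0], [0, 0, 0], [0, 0, 0], [0, 0, 0], [0, 0, 0], [0, 0, 0]], claw=[1, 1, 1, 1, 1, 1, 1])

```text
time_s: 7.97
position: [0.4893, 0.002, 0.1212]
tool_rot: [[0.268, 0.097, 0.959], [-0.027, 0.995, -0.093], [-0.963, -0.001, 0.269]]
ft_force: [2.3, -0.7, -4.8]
grip_width: 0.015
```

```bash
python3 - <<'E'
from st2 import *
print("moved",(T.T@(o["position"]-[.4842,-.0496,.1212])*1000).round(1),"f",(T.T@o["ft_force"]).round(1))
E
```

```text
t 7.9667 p [0.4893 0.002  0.1212] q [ -15.    17.4  104.6    3.7   42.6 -101.8] w 0.015 f [ 2.3 -0.7 -4.8]
rot to go [-0.032 -0.337  0.002]
rot to go 15: [0.002 0.01  0.002]
moved [ 0.  51.9  0.1] f [ 5.2 -0.4  1.1]
```

play_rows(travel=[[0.04, 0.4, 0], [0.04, 0.4, 0], [0.03, 0.3, 0], [0, 0, 0], [0, 0, 0], [0, 0, 0]], rotation=[[0, 0, 0], [0, 0, 0], [0, 0, 0], [0, 0, 0], [0, 0, 0], [0, 0, 0]], claw=[1, 1, 1, 1, 1, 1])

```text
time_s: 8.47
position: [0.49, 0.0103, 0.1213]
tool_rot: [[0.266, 0.098, 0.959], [-0.035, 0.995, -0.092], [-0.963, -0.009, 0.268]]
ft_force: [2.5, -1.1, -5.0]
grip_width: 0.0147
```

```bash
python3 - <<'E'
from st2 import *
print("moved",(T.T@(o["position"]-[.4842,-.0496,.1212])*1000).round(1),"f",(T.T@o["ft_force"]).round(1))
E
```

```text
t 8.4667 p [0.49   0.0103 0.1213] q [-13.5  17.5 104.4   2.4  42.6 -99.5] w 0.0147 f [ 2.5 -1.1 -5. ]
rot to go [-0.024 -0.339  0.004]
rot to go 15: [0.01  0.009 0.002]
moved [-0.1 60.1  0.1] f [ 5.5 -0.9  1.2]
```

play_rows(travel=[[0, 0, 0], [0, 0, 0], [0, 0, 0], [0, 0, 0], [-0.3, 0, 1.0], [-0.5, 0.0, 2.0], [-0.8, 0.0, 2.5], [-0.8, 0.0, 2.5], [-1, 0.0, 2.5], [-1, 0, 2.5], [-1, 0, 2.5], [0, 0, 0]], rotation=[[0, 0, 0], [0, 0, 0], [0, 0, 0], [0, 0, 0], [0, 0, 0], [0, 0, 0], [0, 0, 0], [0, 0, 0], [0, 0, 0], [0, 0, 0], [0, 0, 0], [0, 0, 0]], claw=[4, 4, 4, 4, 4, 4, 4, 4, 4, 4, 4, 4])

```text
time_s: 9.47
position: [0.4317, 0.0126, 0.2841]
tool_rot: [[0.266, 0.095, 0.959], [-0.034, 0.995, -0.089], [-0.963, -0.008, 0.268]]
ft_force: [0.1, -0.6, 1.1]
grip_width: 0.0399
```

play_rows(travel=[[-3, 1, 2], [-3, 1, 2], [-3, 1, 2], [0, 0, 0], [0, 0, 0]], rotation=[[0, 0, 0], [0, 0, 0], [0, 0, 0], [0, 0, 0], [0, 0, 0]], claw=[4, 4, 4, 4, 4])

```text
time_s: 9.88
position: [0.338, 0.0437, 0.346]
tool_rot: [[0.268, 0.095, 0.959], [-0.034, 0.995, -0.09], [-0.963, -0.008, 0.27]]
ft_force: [-0.2, 0.6, -0.5]
grip_width: 0.0398
```

```bash
python3 - <<'E'
from st2 import *
for n,x0,y0,x1,y1 in(("side",150,100,520,400),("top",180,130,500,350)):
    im=env.get_image(n)[:,:,::-1]; cv2.imwrite(f"pics/{n}7.png",cv2.resize(cv2.convertScaleAbs(np.ascontiguousarray(im[y0:y1,x0:x1]),alpha=1.5),None,fx=2,fy=2,interpolation=cv2.INTER_CUBIC))
E
```

```text
t 9.8833 p [0.338  0.0437 0.346 ] q [-14.4 -12.1  95.4   2.   81.2 -99. ] w 0.0398 f [-0.2  0.6 -0.5]
rot to go [-0.024 -0.337  0.001]
rot to go 15: [ 0.009  0.01  -0.   ]
```

View pics/side7.png

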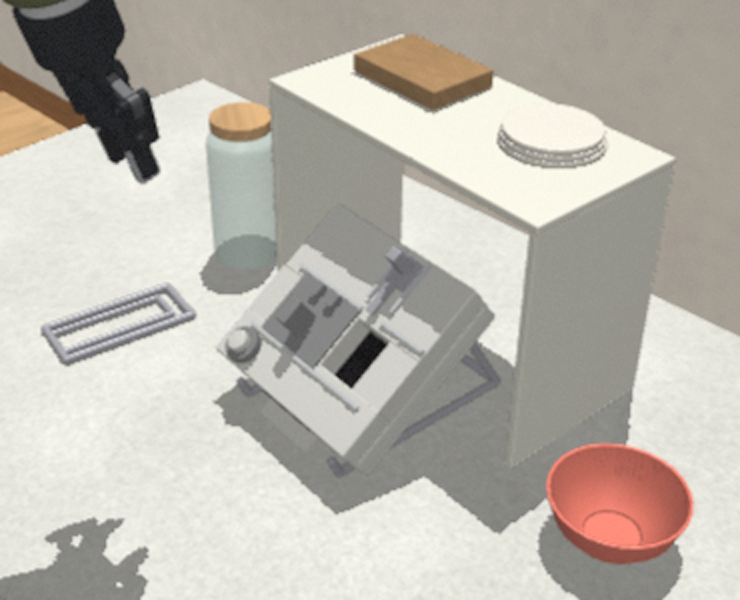

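View pics/top7.png

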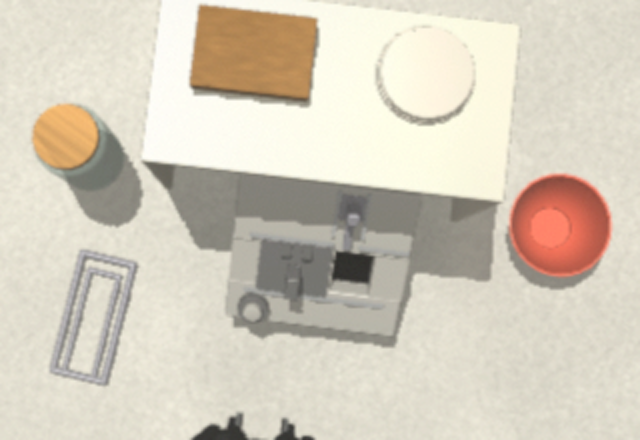

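The top view shows the hatch open to the left, around (293,268), with the dark opening at (352,267). The lock is up at (353,215), the button is out at (253,307), and the jar, bowl and stand haven't moved. The arm is clear.

```bash
python3 -c "
from rig import env
print(env.close_job())"
```

```text
the job is handed in; nothing more can be done
None
```

The dispenser is open and the job is handed in, at about 10 s of the allowed 45 s. I gripped the lock post, slid it up the slope, and let go. Then I gripped the hatch bar with a steeper tool, slid it left, released it and backed the arm away.

- **Lock:** it moved 20.1 mm and then would not go further, so I took that as the stop. It starts at 0 to 3 mm, so it should now be at 20 to 22 mm, past the 18 mm needed. The hatch was still closed when I checked.
- **Hatch:** it moved 60.1 mm to the left, its full travel.
- **Final pictures:** the opening is uncovered, the lock is up and the button looks out. The jar, bowl and folded stand are where they were by eye, though I did not re-measure their positions. The arm touches nothing, and the largest force I read was about 5.5 N.
- **Disagreement:** before I gripped the lock, the two camera views put the post a few millimetres apart along the slope. Both grasps still took hold, at openings of about 13 mm on the 14 mm post and 15 mm on the 16 mm bar.

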